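Set the hairdryer nozzles on the peg rail in order of height

ROBOT

A 6-joint arm with a two-finger parallel gripper is mounted at the origin on the work surface. World frame = base frame: x ahead of the robot, y to its left, z up, the work surface at z = 0. Lengths are in mm, angles in rad, forces in N, time in s.
With the tool pointing down it reaches from about 400 to 925 mm from the base axis. Payload 12.5 kg.
Tool frame: the origin (TCP) lies between the finger pads; the fingertips stand 14 mm ahead of it and the grasp point (between the pads) lies 5 mm behind it; x points along the fingers, y is the direction in which the jaws open and shut, and the axes are right-handed (so a half turn about x gives the same grasp; the last joint's range is limited). The gripper opens to 95 mm and grips with 3 to 60 N. Pads are 20 mm wide; open, the fingers measure 119 mm over their backs; the gripper's body (75 mm by 180 mm) begins 59 mm behind the grasp point.
Start: joints at [1.17, 0.491, 1.559, -0, 1.092, -0.106], TCP at [181.575, 598.06, 228.661] pointing down, gripper open.
Joint ranges: [-3.1, 3.1], [-0.84, 2.19], [0.05, 2.79], [-1.13, 4.28], [0.06, 2.93], [-2.69, 2.69]. Speed limits (rad/s): [2.22, 2.22, 2.79, 3.14, 3.14, 3.14].

INTERFACE

Orientations are given as [roll, pitch, yaw] about the fixed x, y, z axes, in that order (R = Rz(yaw) Ry(pitch) Rx(roll)).
In Python, from cell import env, cams gives the robot as it stands.
- The arm moves only by the tool carry_out, never from a script. Its arguments are lists of equal length, an entry for each row: "grip": the closure, from -1 (fully open) to 1 (shut); "linear": the shift along the tool's x, y, z scaled (see below), a list of three; "turn": the turn about the tool's x scaled (see below). In form: {"grip": [grip, ...], "linear": [[tx, ty, tz], ...], "turn": [turn, ...]}. A call has 1 to 5 rows; each row shifts and turns the commanded pose from where the row before left it, along the tool's axes as they then stand; what a row does not reach is not made up. The controller multiplies each number of a shift by 0.5 m and each number of a turn by 180 degrees. A row lasts 1/10 s, in which the tool goes at most 50 mm and 8.59 degrees, less where a joint would pass 70% of its speed; a pose out of reach is approached as far as the arm can. A call with a number of a shift or a turn outside -1 to 1 is refused whole. A call with a gripper value outside its range is refused whole. The fingers move at their own pace and stop on an object; the grip force is fixed at half the most. Time passes only in rows, so rows that do not move let the fingers close. It gives the time, the measured TCP pose, the force and the opening at its end, in the units of the state.
- env.state(): the state, without advancing time (a new reading comes with each control period).
- cams.read_camera(name): name is "side" or "top"; returns the picture (480x640x3 uint8, blue, green, red); there is no depth.
- cams.camera_info(name): a dict with "fx", "fy", "cx", "cy" (pixels), "view" (4x4, takes a point from world to camera coordinates). Camera axes: x right, y down, z forward; pixel columns grow to the right and rows downward; lengths in mm; the calibration is good to about 2 mm. A picture is of the moment at which its call begins. camera_info takes no time and is no camera call.
- env.job_done(): hands the job in, once; it reports no verdict.
The state is a dict: "t": time; "joints": joint angles; "qvel": joint speeds; "tau": joint torques, N m; "eef_pos": TCP position; "tcp_rot": TCP orientation; "ft_force": force on the tool from outside, world axes, zero at the start; "moment": the same for the moment, N m; "opening": opening from 0.0 (shut) to 1.0 (fully open).
Only numpy, scipy, OpenCV 4.12 (cv2) and the standard library are available. Lean on these libraries where they do the work, as an engineer would, in place of code of your own. Each camera call takes 0.05 s, during which the arm holds its last target. There are 200 camera calls.

TASK

Set up the rail for the nozzle fit check: stand the four white nozzles over the four pegs of the rail, one to a peg, in order of height, the shortest on the end peg next to the clamp with the pink shell and the tallest at the far end. Each stands upright, outlet up, fully down on the rail. Leave the lavender mirror frame where it lies.

Things in the scene. Friction and masses are not known exactly. Their poses are not given: they have to be found in the camera images.
- nozzle_s: The shortest of four white plastic toy hairdryer nozzles, 60 mm tall, standing upright on the bench. Origin: centre of its open underside; z up. Foot: round collar 44 mm outside diameter with an open bore of 36 mm, 28 mm deep. Top: flat outlet lip 28 mm long (along its x) and 18 mm thick (along its y), straight-sided over its uppermost 20 mm, the place to pinch it; below the lip the body widens to the collar. A half turn about z looks the same. About 24 g.
- nozzle_m: The second shortest of four white plastic toy hairdryer nozzles, 78 mm tall, standing upright on the bench. Origin: centre of its open underside; z up. Foot: round collar 44 mm outside diameter with an open bore of 36 mm, 28 mm deep. Top: flat outlet lip 40 mm long (along its x) and 18 mm thick (along its y), straight-sided over its uppermost 20 mm, the place to pinch it; below the lip the body widens to the collar. A half turn about z looks the same. About 30 g.
- nozzle_l: The second tallest of four white plastic toy hairdryer nozzles, 96 mm tall, standing upright on the bench. Origin: centre of its open underside; z up. Foot: round collar 44 mm outside diameter with an open bore of 36 mm, 28 mm deep. Top: flat outlet lip 52 mm long (along its x) and 18 mm thick (along its y), straight-sided over its uppermost 20 mm, the place to pinch it; below the lip the body widens to the collar. A half turn about z looks the same. About 36 g.
- nozzle_xl: The tallest of four white plastic toy hairdryer nozzles, 114 mm tall, standing upright on the bench. Origin: centre of its open underside; z up. Foot: round collar 44 mm outside diameter with an open bore of 36 mm, 28 mm deep. Top: flat outlet lip 64 mm long (along its x) and 18 mm thick (along its y), straight-sided over its uppermost 20 mm, the place to pinch it; below the lip the body widens to the collar. A half turn about z looks the same. About 42 g.
- peg_a: Upright grey peg at the robot's left (+y) end of the rail: 16 mm diameter, 24 mm tall, round-topped, fixed on an aluminium bar (rail) 50 mm wide, 330 mm long, 12 mm thick that is screwed to the bench. Origin: centre of the peg's foot on the bar's top, 12 mm above the bench; z up, y along the rail towards its left end. The four like pegs stand 80 mm apart in one line.
- peg_b: Upright grey peg second from the left: 16 mm diameter, 24 mm tall, round-topped, fixed on an aluminium bar (rail) 50 mm wide, 330 mm long, 12 mm thick that is screwed to the bench. Origin: centre of the peg's foot on the bar's top, 12 mm above the bench; z up, y along the rail towards its left end. The four like pegs stand 80 mm apart in one line.
- peg_c: Upright grey peg third from the left: 16 mm diameter, 24 mm tall, round-topped, fixed on an aluminium bar (rail) 50 mm wide, 330 mm long, 12 mm thick that is screwed to the bench. Origin: centre of the peg's foot on the bar's top, 12 mm above the bench; z up, y along the rail towards its left end. The four like pegs stand 80 mm apart in one line.
- peg_d: Upright grey peg at the robot's right (-y) end of the rail: 16 mm diameter, 24 mm tall, round-topped, fixed on an aluminium bar (rail) 50 mm wide, 330 mm long, 12 mm thick that is screwed to the bench. Origin: centre of the peg's foot on the bar's top, 12 mm above the bench; z up, y along the rail towards its left end. The four like pegs stand 80 mm apart in one line.
- clamp: Steel toggle clamp holding a pink toy hairdryer shell, on a black base plate 190 mm (x) by 200 mm (y), 210 mm tall to the tip of its lever, fixed to the bench just past one end of the peg rail: at some starts the left (+y) end, at others the right (-y) end; a blue bin stands past the other end (75 mm tall). Origin: centre of the base's underside.
- mirror_frame: Lavender plastic hand-mirror frame lying flat and loose beyond the rail: a ring 92 mm in diameter, 10 mm thick, with a handle reaching 137 mm from the ring's centre along its y. Origin: centre of the ring's underside.
Not all that is in view belongs to the job. Leave any orange or purple look-alike of the nozzle_m alone.

How it is judged (in metres and radians):
At the end, for the whole second after the job is handed in: Counted from the clamp's end, the pegs carry the nozzles from shortest to tallest; each nozzle is within 12 mm of its peg's axis, down on the rail within 4 mm, upright within 0.1 rad and at rest; the mirror frame lies within 20 mm of where it was (((world y of clamp above 0 m and horizontal distance between nozzle_s and peg_a below 0.012 m and z of nozzle_s in the frame of peg_a between -0.004 and 0.004 m and horizontal distance between nozzle_m and peg_b below 0.012 m and z of nozzle_m in the frame of peg_b between -0.004 and 0.004 m and horizontal distance between nozzle_l and peg_c below 0.012 m and z of nozzle_l in the frame of peg_c between -0.004 and 0.004 m and horizontal distance between nozzle_xl and peg_d below 0.012 m and z of nozzle_xl in the frame of peg_d between -0.004 and 0.004 m) or (world y of clamp below 0 m and horizontal distance between nozzle_s and peg_d below 0.012 m and z of nozzle_s in the frame of peg_d between -0.004 and 0.004 m and horizontal distance between nozzle_m and peg_c below 0.012 m and z of nozzle_m in the frame of peg_c between -0.004 and 0.004 m and horizontal distance between nozzle_l and peg_b below 0.012 m and z of nozzle_l in the frame of peg_b between -0.004 and 0.004 m and horizontal distance between nozzle_xl and peg_a below 0.012 m and z of nozzle_xl in the frame of peg_a between -0.004 and 0.004 m)) and angle between each of nozzle_s, nozzle_m, nozzle_l, nozzle_xl's own z axis and vertical below 0.1 rad and linear speed of each of nozzle_s, nozzle_m, nozzle_l, nozzle_xl below 0.02 m/s and angular speed of each of nozzle_s, nozzle_m, nozzle_l, nozzle_xl below 0.2 rad/s and not (distance of mirror_frame from where it was at the start of the episode above 0.02 m)); the robot touches nothing.
It fails at once if the mirror frame is shifted by more than 20 mm (distance of mirror_frame from where it was at the start of the episode above 0.02 m).
It also fails if it takes over 106 s, if anything falls off the work surface, if the arm or the gripper's body presses on something with over 40 N, if the wrist force passes 120 N, or if a joint passes its speed limit or range.

## Working session

There is one attempt and no reset: what is moved stays moved. The work goes in short steps, Python scripts to look and compute and a tool call to move; the robot and the scene stay as the last step left them, time stands still between calls to the robot, and variables do not carry over. Pictures are saved under pics/ and viewed, about 12 in all and at most 16, crops included, and the job is handed in when it is done.

Besides the shell and the picture viewer there is one more tool, called after "Call:" as name([rows], argument=value, ...), one row to a line, values as JSON. carry_out: Moves the arm, as the interface text tells. Shifts and turns lie within -1 to 1; 1 stands for 0.5 m of shift or 180 degrees of turn. Its arguments: {"type":"object","properties":{"grip":{"type":"array"},"linear":{"type":"array"},"turn":{"type":"array"}},"required":["grip","linear","turn"]}

```bash
mkdir -p pics; ls; python3 - <<'E'
from cell import env,cams
import cv2,numpy as np
print(env.state())
for n in("side","top"):
    im=cams.read_camera(n); cv2.imwrite(f"pics/{n}0.png",im)
    i=cams.camera_info(n); V=np.array(i["view"]); print(n,i["fx"],i["fy"],i["cx"],i["cy"]); print(V.round(3)); print(-V[:3,:3].T@V[:3,3])
E
```

```text
pics
{'t': 0.0, 'joints': array([ 1.17043014e+00,  4.91527624e-01,  1.55944581e+00, -1.95613970e-05,
        1.09167100e+00, -1.05569154e-01]), 'qvel': array([ 0.0002616 , -0.00086145,  0.0001666 , -0.00050182, -0.00038259,
        0.00064507]), 'tau': array([-2.28753051e-03, -6.12633276e+01, -2.58190745e+01,  6.91461540e-02,
        4.81966313e-02, -6.03358490e-05]), 'eef_pos': array([181.46861438, 597.84464507, 228.08282667]), 'tcp_rot': array([-1.65987193,  1.5697444 , -1.95465994]), 'ft_force': array([-0.8149167 ,  0.2501571 ,  0.35404111]), 'moment': array([ 0.0450771 , -0.04382883, -0.03926157]), 'opening': 0.9978236943469033}
side 502.1009650092752 502.1009650092752 319.5530049325613 231.91889136585468
[[-9.54000e-01 -3.01000e-01  6.00000e-03  5.36918e+02]
 [-2.23000e-01  6.93000e-01 -6.86000e-01  1.45906e+02]
 [ 2.02000e-01 -6.56000e-01 -7.28000e-01  9.26127e+02]
 [ 0.00000e+00  0.00000e+00  0.00000e+00  1.00000e+00]]
[357.85182468 667.39031549 770.59201435]
top 493.15152553888777 493.15152553888777 317.2070115294802 242.33292922504532
[[-1.300000e-02 -1.000000e+00  4.000000e-03 -1.150700e+01]
 [-9.850000e-01  1.300000e-02 -1.730000e-01  5.759820e+02]
 [ 1.730000e-01 -6.000000e-03 -9.850000e-01  1.096763e+03]
 [ 0.000000e+00  0.000000e+00  0.000000e+00  1.000000e+00]]
[ 377.34856794  -12.380696   1179.92844076]
```

View pics/side0.png

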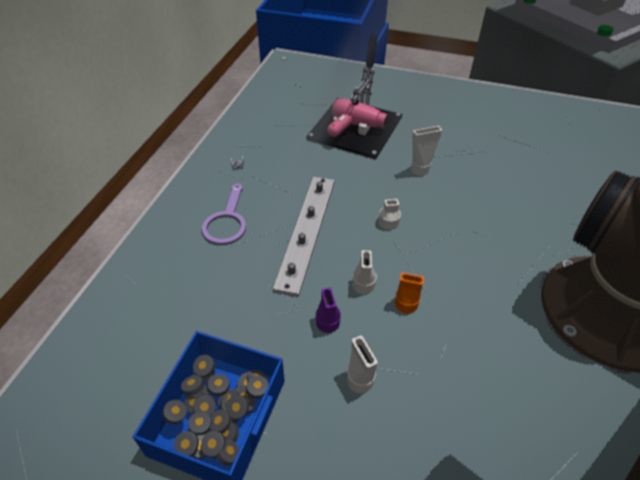

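View pics/top0.png

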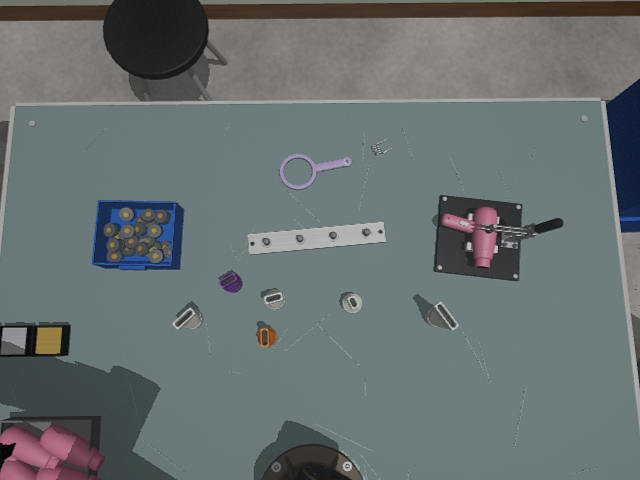

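```bash
python3 - <<'E'
import cv2,numpy as np
t=cv2.imread("pics/top0.png");s=cv2.imread("pics/side0.png")
def c(im,x,y,r=25): return cv2.resize(im[y-r:y+r,x-r:x+r],(200,200),interpolation=cv2.INTER_CUBIC)
T=[(188,318),(274,299),(351,302),(440,316)];S=[(362,363),(365,272),(390,213),(425,150)]
m=np.vstack([np.hstack([c(t,*p) for p in T]),np.hstack([c(s,*p,30) for p in S])])
cv2.imwrite("pics/m.png",m)
for n,im in(("t",t),("s",s)):
    h=cv2.cvtColor(im,cv2.COLOR_BGR2HSV); w=((h[...,1]<40)&(h[...,2]>120)).astype(np.uint8)
    k,l,st,ce=cv2.connectedComponentsWithStats(w)
    for i in range(1,k):
        if 40<st[i,4]<6000: print(n,st[i],ce[i].round(1))
E
```

```text
t [203   0 114   4 385] [258.4   1.3]
t [399   0  51   2  89] [425.4   0.6]
t [622  17  18  17 134] [633.8  22.4]
t [283 159  28  27 577] [297.1 172. ]
t [502 240  16   8  51] [509.  243.7]
t [  2 328  25  21 377] [ 14.8 335.8]
t [133 432  12  20  53] [139.  441.1]
t [342 461  10  11  74] [346.8 465.8]
s [621   0  19  14 194] [631.5   6.2]
s [612  26  28  14 122] [626.   32.9]
s [ 374   45  266   63 2125] [452.2  68.3]
s [276  49  66  12 170] [307.5  54.3]
s [125  97  52  55 810] [150.2 121.4]
s [412 124  31  11 123] [427.3 128.5]
s [ 91 129  15  14  49] [ 97.7 135.7]
s [ 89 159  23  20  83] [100.5 167. ]
s [ 270  175   65  119 2646] [303.4 236.1]
s [ 87 184  14  17  74] [ 92.7 191.6]
s [383 197  18   9 106] [392.  201.2]
s [383 209  19  13 142] [393.4 215.8]
s [360 249  18  36 238] [368.8 263. ]
s [351 334  28  34 296] [364.8 349.9]
```

View pics/m.png

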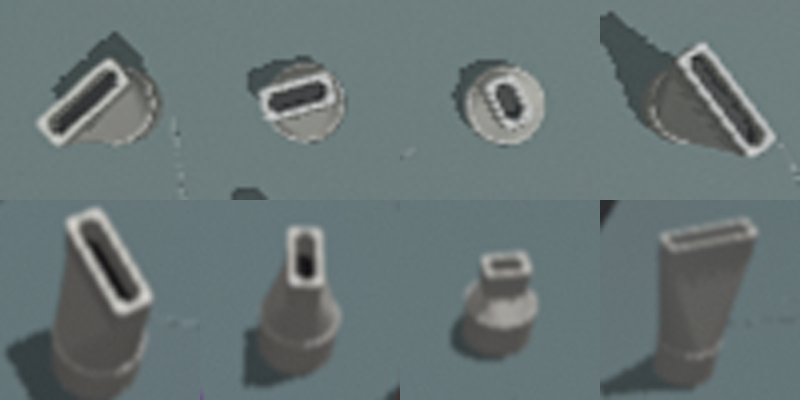

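```bash
cat > h.py <<'E'
import numpy as np, cv2
from scipy.spatial.transform import Rotation as Ro
from cell import env,cams
def cam(n):
    i=cams.camera_info(n); V=np.array(i["view"]); return i,V[:3,:3],V[:3,3]
def ray(n,u,v):
    i,R,t=cam(n); d=R.T@np.array([(u-i["cx"])/i["fx"],(v-i["cy"])/i["fy"],1]); return -R.T@t,d/np.linalg.norm(d)
def plane(n,u,v,z):
    o,d=ray(n,u,v); return o+d*(z-o[2])/d[2]
def tri(pt,ps):
    (a,d),(b,e)=ray("top",*pt),ray("side",*ps)
    k=np.linalg.lstsq(np.c_[d,-e],b-a,rcond=None)[0]; p,q=a+k[0]*d,b+k[1]*e
    return (p+q)/2,np.linalg.norm(p-q)
def pose():
    s=env.state(); return s,np.array(s["eef_pos"]),Ro.from_euler("xyz",s["tcp_rot"]).as_matrix()
def go(x,y,z,ang=None):
    """print turn (scaled) to bring jaw axis to world angle ang (deg, mod 180), then scaled shift in turned tool axes"""
    s,p,R=pose(); a=np.degrees(np.arctan2(R[1,1],R[0,1])); tu=0
    if ang is not None: tu=-((ang-a+90)%180-90)      # tool x is down
    R=R@Ro.from_euler("x",tu,degrees=True).as_matrix()
    print("TCP",p.round(1),"jaw",round(a,1),"j6",s["joints"][5].round(2),"| turn",round(tu/180,4),"shift",(R.T@(np.array([x,y,z])-p)/500).round(4))
E
python3 - <<'E'
from h import *
T=[(188,318),(274,299),(351,302),(440,316)];S=[(362,363),(365,272),(390,213),(425,150)]
ct=[[(38,125),(56,145),(131,78),(112,58)],[(61,96),(64,119),(135,98),(130,74)],[(84,87),(108,130),(132,115),(108,76)],[(76,57),(102,43),(175,137),(152,156)]]
cs=[(110,60),(105,58),(106,65.5),(109,35)]
for k,n in enumerate("L M S XL".split()):
    f=lambda u:(T[k][0]-25+(u[0]+.5)/4-.5,T[k][1]-25+(u[1]+.5)/4-.5)
    C=np.mean(ct[k],0); s=(S[k][0]-30+(cs[k][0]+.5)*.3-.5,S[k][1]-30+(cs[k][1]+.5)*.3-.5)
    p,e=tri(f(C),s); w=[plane("top",*f(c),p[2])[:2] for c in ct[k]]
    r=cv2.minAreaRect(np.float32(w)); b=cv2.boxPoints(r); d1,d2=b[1]-b[0],b[2]-b[1]; d=max(d1,d2,key=np.linalg.norm)
    print(n,p.round(1),"gap",e.round(1),"lip",np.round(r[1],1),"long axis deg",np.degrees(np.arctan2(d[1],d[0])).round(1)%180,"reach",np.hypot(*p[:2]).round())
t=cv2.imread("pics/top0.png");s=cv2.imread("pics/side0.png")
a=cv2.resize(t[215:260,243:393],(800,240),interpolation=cv2.INTER_CUBIC)
b=cv2.resize(s[170:300,260:340].transpose(1,0,2),(520,320),interpolation=cv2.INTER_CUBIC)
m=np.zeros((570,800,3),np.uint8);m[:240]=a;m[250:,:520]=b;cv2.imwrite("pics/r.png",m)
E
```

```text
L [405.3 273.6  95.3] gap 1.2 lip [15.3 53.2] long axis deg 132.4 reach 489.0
M [448.3  81.3  77.2] gap 2.6 lip [13.6 41.9] long axis deg 105.7 reach 456.0
S [437.3 -96.9  61.1] gap 2.8 lip [27.5 16. ] long axis deg 28.1 reach 448.0
XL [ 403.7 -292.2  115.6] gap 2.1 lip [64.8 16.2] long axis deg 35.5 reach 498.0
```

View pics/r.png

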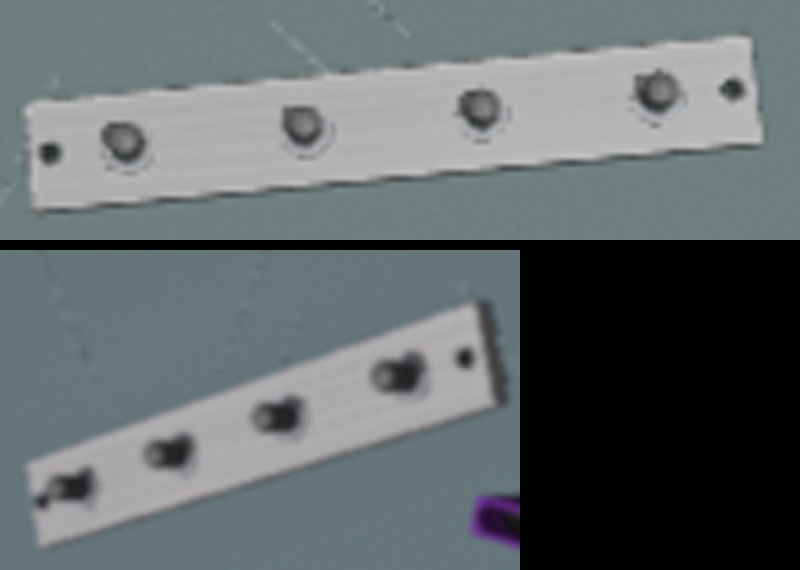

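```bash
python3 - <<'E'
from h import *
f=lambda u:(243+(u[0]+.5)/5.3333-.5,215+(u[1]+.5)/5.3333-.5)
g=lambda u:(260+(u[1]+.5)/4-.5,170+(u[0]+.5)/4-.5)
for n,a,b in zip("abcd",[(124,140),(303,124),(482,106),(657,89)],[(386,125),(264,167),(155,204),(58,237)]):
    p,e=tri(f(a),g(b)); print(n,p.round(1),e.round(1),plane("top",*f(a),34).round(1),plane("side",*g(b),34).round(1))
c=np.array([plane("top",*f(u),12)[:2] for u in[(25,103),(750,37),(762,143),(35,211)]]); m=c.mean(0)
d=(c[0]+c[3]-c[1]-c[2]);d/=np.linalg.norm(d);print("rail",c.round(1).tolist(),"ang",np.degrees(np.arctan2(d[1],d[0])))
for n,k in zip("abcd",(120,40,-40,-120)): print(n,(m+d*k).round(1))
go(437.3,-96.9,250,118.1)
E
```

```text
a [586.2 102.7  30.4] 3.6 [583.7 102.1  34. ] [586.9 105.4  34. ]
b [592.2  23.2  32.1] 3.8 [589.9  22.8  34. ] [593.5  24.8  34. ]
c [599.  -56.5  32.8] 3.4 [597.1 -56.6  34. ] [600.4 -55.4  34. ]
d [ 605.4 -134.4   33.9] 3.3 [ 603.8 -134.5   34. ] [ 607.1 -134.3   34. ]
rail [[605.3, 149.1], [631.7, -179.9], [582.7, -183.5], [555.8, 144.0]] ang 94.63563882033726
a [584.2 102. ]
b [590.6  22.3]
c [597.1 -57.5]
d [ 603.6 -137.2]
TCP [181.5 597.9 228.1] jaw 73.1 j6 -0.11 | turn -0.25 shift [-0.0428 -1.4667 -0.2032]
```

Call:
carry_out([
  [0,0,0],
  [0,0,0],
  [0,0,0],
  [0,0,0],
  [0,0,0],
], grip=[0,0,0,0,0], turn=[-0.045,-0.045,-0.045,-0.045,-0.045])

```text
t: 0.6
eef_pos: [181.5, 597.9, 228.3]
tcp_rot: [-2.419, 1.57, -2.001]
ft_force: [-0.0, 0.0, -0.3]
opening: 0.634
```

Call:
carry_out([
  [0,0,0],
  [0,0,0],
  [0,0,0],
], grip=[0,0,0], turn=[-0.025,0,0])

```text
t: 0.9
eef_pos: [181.5, 598.0, 228.4]
tcp_rot: [-2.487, 1.57, -1.999]
ft_force: [-0.1, 0.1, -0.4]
opening: 0.502
```

```bash
python3 -c "
from h import *
go(500,150,230,118.1);s,p,R=pose();print(R.round(3),s['opening'])"
```

```text
TCP [181.5 598.  228.4] jaw 118.0 j6 -0.89 | turn -0.0008 shift [-0.003  -1.0903  0.1398]
[[-0.    -0.469  0.883]
 [-0.     0.883  0.469]
 [-1.    -0.    -0.   ]] 0.5018392428868033
```

Call:
carry_out([
  [0,-0.09,0.0117],
  [0,-0.09,0.0117],
  [0,-0.09,0.0117],
  [0,-0.09,0.0117],
  [0,-0.09,0.0117],
], grip=[0,0,0,0,0], turn=[0,0,0,0,0])

```text
t: 1.4
eef_pos: [314.1, 411.8, 228.7]
tcp_rot: [0.275, 1.571, 0.764]
ft_force: [1.3, 0.5, 0.4]
opening: 0.5
```

Call:
carry_out([
  [0,-0.09,0.0117],
  [0,-0.09,0.0117],
  [0,-0.09,0.0117],
  [0,-0.09,0.0117],
  [0,-0.09,0.0117],
], grip=[0,0,0,0,0], turn=[0,0,0,0,0])

```text
t: 1.9
eef_pos: [446.0, 227.0, 228.8]
tcp_rot: [0.134, 1.57, 0.622]
ft_force: [1.0, 0.3, -0.0]
opening: 0.502
```

Call:
carry_out([
  [0,-0.09,0.0117],
  [0,-0.09,0.0117],
  [0,-0.06,-0.06],
  [0,-0.06,-0.06],
  [0,-0.06,-0.06],
], grip=[0,0,0,0,0], turn=[0,0,0,0,0])

```text
t: 2.4
eef_pos: [460.3, 31.5, 228.5]
tcp_rot: [2.35, 1.571, 2.838]
ft_force: [0.2, -0.3, -0.8]
opening: 0.501
```

Call:
carry_out([
  [0,-0.06,-0.06],
  [0,-0.06,-0.06],
  [0,-0.06,-0.04],
  [0,0,0],
  [0,0,0],
], grip=[0,0,0,0,0], turn=[0,0,0,0,0])

```text
t: 2.9
eef_pos: [432.7, -84.4, 228.6]
tcp_rot: [0.807, 1.571, 1.294]
ft_force: [-0.0, 0.4, 0.8]
opening: 0.5
```

```bash
python3 -c "
from h import *
go(437.3,-96.9,100,118.1)"
```

```text
TCP [432.7 -84.4 228.6] jaw 117.9 j6 -2.4 | turn -0.0011 shift [ 0.2572 -0.0264 -0.0036]
```

Call:
carry_out([
  [0.05,-0.0264,-0.0036],
  [0.07,0,0],
  [0.07,0,0],
  [0.067,0,0],
  [0,0,0],
], grip=[0,0,0,0,0], turn=[0,0,0,0,0])

```text
t: 3.4
eef_pos: [436.1, -94.8, 97.3]
tcp_rot: [2.257, 1.564, 2.748]
ft_force: [-0.2, -0.5, 0.9]
opening: 0.504
```

```bash
python3 -c "
from h import *
go(437.3,-96.9,56,118.1)
a=cams.read_camera('top');b=cams.read_camera('side')
cv2.imwrite('pics/g1.png',cv2.resize(np.hstack([a[240:360,290:410],b[140:260,330:450]]),(800,400),interpolation=cv2.INTER_CUBIC))"
```

```text
TCP [436.1 -94.8  97.3] jaw 118.1 j6 -2.42 | turn 0.0002 shift [ 0.0826 -0.0052  0.0005]
```

View pics/g1.png

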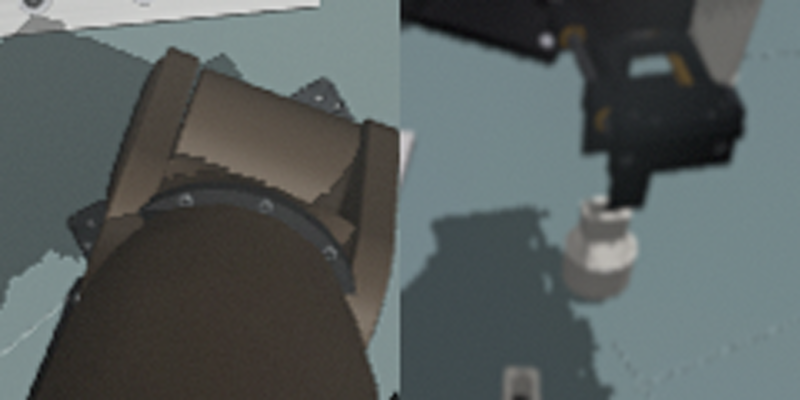

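The side crop shows the near finger in front of the short nozzle's lip (crop ~(625,195)), and the top view is blocked by the arm. The alignment is plausible, so I'm descending.

Call:
carry_out([
  [0.02,-0.005,0.0005],
  [0.02,0,0],
  [0.02,0,0],
  [0.02,0,0],
  [0.0,0,0],
], grip=[0,0,0,0,0], turn=[0,0,0,0,0])

```text
t: 4.0
eef_pos: [438.3, -98.5, 58.9]
tcp_rot: [2.236, 1.569, 2.726]
ft_force: [-0.8, -0.1, -0.8]
opening: 0.497
```

Call:
carry_out([
  [0,0,0],
  [0,0,0],
  [0,0,0],
  [0,0,0],
  [0,0,0],
], grip=[1,1,1,1,1], turn=[0,0,0,0,0])

```text
t: 4.5
eef_pos: [438.9, -98.6, 60.3]
tcp_rot: [-0.592, 1.57, -0.101]
ft_force: [0.1, -0.4, 0.7]
opening: 0.182
```

Call:
carry_out([
  [0,0,0],
  [-0.05,0,0],
  [-0.05,0,0],
  [-0.05,0,0],
  [-0.05,0,0],
], grip=[1,1,1,1,1], turn=[0,0,0,0,0])

```text
t: 5.0
eef_pos: [438.6, -98.5, 161.1]
tcp_rot: [1.742, 1.571, 2.233]
ft_force: [0.1, 0.1, -1.2]
opening: 0.188
```

Call:
carry_out([
  [0,0,0],
  [0,0,0],
  [0,0,0],
  [0,0,0],
  [0,0,0],
], grip=[1,1,1,1,1], turn=[0.045,0.045,0.045,0.045,0.045])

```text
t: 5.5
eef_pos: [438.7, -98.6, 160.1]
tcp_rot: [1.646, 1.571, 1.424]
ft_force: [0.2, 0.3, -0.2]
opening: 0.188
```

Call:
carry_out([
  [0,0,0],
  [0,0,0],
  [0,0,0],
  [0,0,0],
  [0,0,0],
], grip=[1,1,1,1,1], turn=[0.045,0.045,0.045,0.045,0.045])

```text
t: 6.0
eef_pos: [438.7, -98.6, 160.1]
tcp_rot: [2.461, 1.571, 1.532]
ft_force: [-0.1, 0.4, -0.4]
opening: 0.186
```

Call:
carry_out([
  [0,0,0],
  [0,0,0],
  [0,0,0],
  [0,0,0],
  [0,0,0],
], grip=[1,1,1,1,1], turn=[0.045,0.045,0.045,0.045,0])

```text
t: 6.5
eef_pos: [438.7, -98.6, 160.1]
tcp_rot: [-2.787, 1.571, 2.006]
ft_force: [-0.4, -0.0, -0.6]
opening: 0.186
```

```bash
python3 -c "
from h import *
go(604.5,-136,160,4.6)"
```

```text
TCP [438.7 -98.6 160.1] jaw 4.6 j6 -0.45 | turn -0.0001 shift [2.000e-04 3.245e-01 1.012e-01]
```

Call:
carry_out([
  [0,0.065,0.0202],
  [0,0.065,0.0202],
  [0,0.065,0.0202],
  [0,0.065,0.0202],
  [0,0.065,0.0202],
], grip=[1,1,1,1,1], turn=[0,0,0,0,0])

```text
t: 7.0
eef_pos: [606.1, -135.8, 160.0]
tcp_rot: [-2.178, 1.571, 2.621]
ft_force: [1.4, -0.6, 0.3]
opening: 0.186
```

Call:
carry_out([
  [0.04,0,0],
  [0.04,0,0],
  [0.02,0,0],
  [0,0,0],
  [0,0,0],
], grip=[1,1,1,1,1], turn=[0,0,0,0,0])

```text
t: 7.5
eef_pos: [605.1, -135.7, 110.7]
tcp_rot: [1.329, 1.57, -0.158]
ft_force: [-0.6, 0.7, -0.1]
opening: 0.189
```

```bash
python3 -c "
from h import *
go(604.5,-136,72,4.6)
a=cams.read_camera('top');b=cams.read_camera('side')
cv2.imwrite('pics/g2.png',cv2.resize(np.hstack([a[180:300,300:420],b[110:230,250:370]]),(800,400),interpolation=cv2.INTER_CUBIC))"
```

```text
TCP [ 605.1 -135.7  110.7] jaw 4.8 j6 -0.41 | turn 0.001 shift [ 0.0773 -0.0013  0.0005]
```

View pics/g2.png

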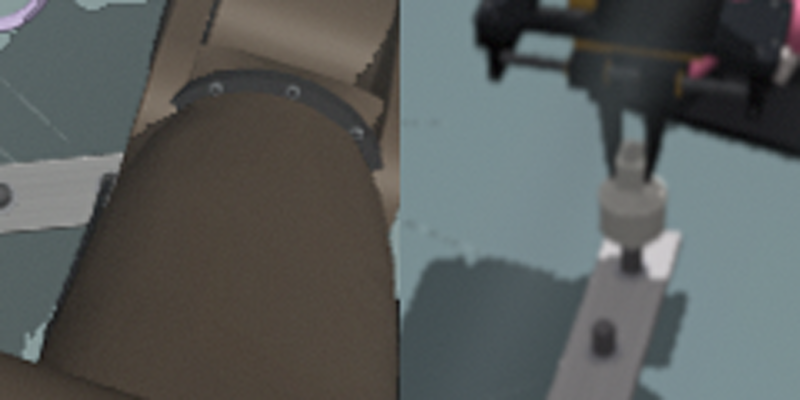

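The side crop shows nozzle_s hanging over the end peg (nozzle at ~(632,215), peg foot at ~(630,265)). I'm lowering it.

Call:
carry_out([
  [0.02,0,0],
  [0.02,0,0],
  [0.02,0,0],
  [0.014,0,0],
  [0,0,0],
], grip=[1,1,1,1,1], turn=[0,0,0,0,0])

```text
t: 8.1
eef_pos: [604.9, -135.5, 72.2]
tcp_rot: [-2.286, 1.57, 2.509]
ft_force: [0.2, 0.2, -0.7]
opening: 0.188
```

Call:
carry_out([
  [0.003,0,0],
  [0,0,0],
  [0,0,0],
], grip=[1,1,1], turn=[0,0,0])

```text
t: 8.4
eef_pos: [604.9, -135.5, 71.7]
tcp_rot: [2.27, 1.571, 0.781]
ft_force: [-1.6, 1.3, 4.8]
opening: 0.186
```

Call:
carry_out([
  [0,0,0],
  [0,0,0],
  [0,0,0],
  [0,0,0],
  [0,0,0],
], grip=[0,0,0,0,0], turn=[0,0,0,0,0])

```text
t: 8.9
eef_pos: [604.9, -135.6, 71.5]
tcp_rot: [-2.413, 1.571, 2.382]
ft_force: [0.0, 0.1, -0.7]
opening: 0.49
```

Call:
carry_out([
  [-0.03,0,0],
  [-0.05,0,0],
  [-0.05,0,0],
  [-0.07,0,0],
  [-0.08,0,0],
], grip=[0,0,0,0,0], turn=[0,0,0,0,0])

```text
t: 9.4
eef_pos: [604.4, -135.5, 213.5]
tcp_rot: [-2.057, 1.57, 2.738]
ft_force: [1.1, 0.6, 0.1]
opening: 0.5
```

```bash
python3 -c "
from h import *
go(448.3,81.3,210,15.7)"
```

```text
TCP [ 604.4 -135.5  213.5] jaw 4.7 j6 -0.41 | turn -0.0611 shift [ 0.0073 -0.1833 -0.5018]
```

Call:
carry_out([
  [0,0,0],
  [0,0,0],
  [0,-0.0305,-0.0836],
  [0,-0.0305,-0.0836],
  [0,-0.0305,-0.0836],
], grip=[0,0,0,0,0], turn=[-0.03,-0.031,0,0,0])

```text
t: 9.9
eef_pos: [525.8, -26.3, 212.6]
tcp_rot: [1.253, 1.57, -0.044]
ft_force: [-0.0, 0.8, 0.6]
opening: 0.501
```

Call:
carry_out([
  [0,-0.0305,-0.0836],
  [0,-0.0305,-0.0836],
  [0,-0.0305,-0.0836],
  [0,0,0],
  [0,0,0],
], grip=[0,0,0,0,0], turn=[0,0,0,0,0])

```text
t: 10.4
eef_pos: [449.0, 81.7, 212.8]
tcp_rot: [1.305, 1.569, 0.01]
ft_force: [0.6, -0.4, -0.3]
opening: 0.5
```

Call:
carry_out([
  [0.06,0,0],
  [0.06,0,0],
  [0.05,0,0],
  [0,0,0],
  [0,0,0],
], grip=[0,0,0,0,0], turn=[0,0,0,0,0])

```text
t: 10.9
eef_pos: [449.7, 80.5, 127.1]
tcp_rot: [-1.941, 1.571, 3.044]
ft_force: [0.6, 0.3, 0.2]
opening: 0.499
```

```bash
python3 -c "
from h import *
go(448.3,81.3,75,15.7)"
```

```text
TCP [449.7  80.5 127.1] jaw 15.6 j6 -0.24 | turn -0.0004 shift [ 0.1042 -0.0023 -0.0024]
```

Call:
carry_out([
  [0.026,-0.002,-0.002],
  [0.026,0,0],
  [0.026,0,0],
  [0.026,0,0],
  [0,0,0],
], grip=[0,0,0,0,0], turn=[0,0,0,0,0])

```text
t: 11.4
eef_pos: [448.3, 81.5, 75.0]
tcp_rot: [1.559, 1.571, 0.262]
ft_force: [0.3, -0.2, -0.1]
opening: 0.5
```

Call:
carry_out([
  [0,0,0],
  [0,0,0],
  [0,0,0],
  [0,0,0],
  [0,0,0],
], grip=[1,1,1,1,1], turn=[0,0,0,0,0])

```text
t: 11.9
eef_pos: [448.0, 81.8, 75.0]
tcp_rot: [1.446, 1.57, 0.149]
ft_force: [-0.0, 0.4, 3.2]
opening: 0.186
```

```bash
python3 -c "
from h import *
go(597.5,-57,175,4.6)"
```

```text
TCP [448.   81.8  75. ] jaw 15.7 j6 -0.24 | turn 0.0616 shift [-0.1999  0.2759  0.3007]
```

Call:
carry_out([
  [-0.04,0,0],
  [-0.06,0,0],
  [-0.06,0,0],
  [-0.04,0,0],
  [0,0,0],
], grip=[1,1,1,1,1], turn=[0,0,0,0.03,0.0315])

```text
t: 12.4
eef_pos: [448.6, 81.9, 177.1]
tcp_rot: [1.546, 1.566, 0.052]
ft_force: [-1.1, -0.5, -0.6]
opening: 0.187
```

Call:
carry_out([
  [0,0.055,0.06],
  [0,0.055,0.06],
  [0,0.055,0.06],
  [0,0.055,0.06],
  [0,0.055,0.06],
], grip=[1,1,1,1,1], turn=[0,0,0,0,0])

```text
t: 12.9
eef_pos: [597.8, -57.9, 174.6]
tcp_rot: [-2.269, 1.57, 2.524]
ft_force: [0.1, 0.1, -0.0]
opening: 0.185
```

Call:
carry_out([
  [0,0,0],
  [0.04,0,0],
  [0.05,0,0],
  [0,0,0],
  [0,0,0],
], grip=[1,1,1,1,1], turn=[0,0,0,0,0])

```text
t: 13.4
eef_pos: [596.7, -56.3, 129.9]
tcp_rot: [-2.02, 1.57, 2.773]
ft_force: [-0.2, -1.2, 0.3]
opening: 0.19
```

```bash
python3 -c "
from h import *
go(597.5,-57,87,4.6)
b=cams.read_camera('side')
cv2.imwrite('pics/g3.png',cv2.resize(b[120:270,240:390],(600,600),interpolation=cv2.INTER_CUBIC))"
```

```text
TCP [596.7 -56.3 129.9] jaw 4.6 j6 -0.29 | turn 0.0002 shift [0.0858 0.0015 0.0015]
```

View pics/g3.png

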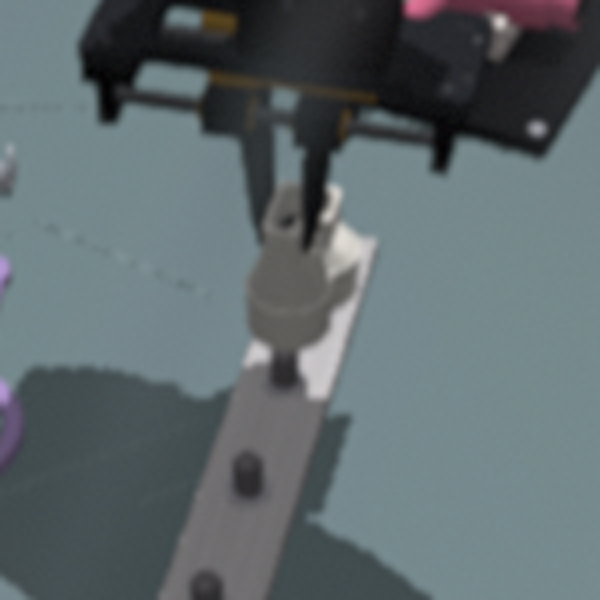

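nozzle_m hangs over peg_c (nozzle bottom at ~(288,335), peg at ~(285,370)), with nozzle_s standing behind it. I'm lowering 44 mm, releasing and rising.

Call:
carry_out([
  [0.022,0.001,0.001],
  [0.022,0,0],
  [0.022,0,0],
  [0.022,0,0],
  [0,0,0],
], grip=[1,1,1,1,1], turn=[0,0,0,0,0])

```text
t: 13.95
eef_pos: [597.3, -57.1, 84.6]
tcp_rot: [-1.926, 1.57, 2.867]
ft_force: [0.1, -0.9, 0.2]
opening: 0.19
```

Call:
carry_out([
  [0,0,0],
  [0,0,0],
], grip=[1,1], turn=[0,0])

```text
t: 14.15
eef_pos: [597.3, -57.1, 85.2]
tcp_rot: [-2.048, 1.57, 2.745]
ft_force: [-0.5, -0.1, -0.6]
opening: 0.183
```

Call:
carry_out([
  [0.003,0,0],
  [0,0,0],
  [0,0,0],
], grip=[1,1,1], turn=[0,0,0])

```text
t: 14.45
eef_pos: [597.5, -57.1, 84.3]
tcp_rot: [1.468, 1.57, -0.022]
ft_force: [-1.5, 0.2, 3.8]
opening: 0.186
```

```bash
python3 -c "
from h import *
s,p,R=pose();print(p,s['ft_force'])
b=cams.read_camera('side')
cv2.imwrite('pics/g4.png',cv2.resize(b[120:270,240:390],(600,600),interpolation=cv2.INTER_CUBIC))"
```

```text
[597.53637357 -57.08077656  84.3249255 ] [-1.45751535  0.15028228  3.80938036]
```

View pics/g4.png

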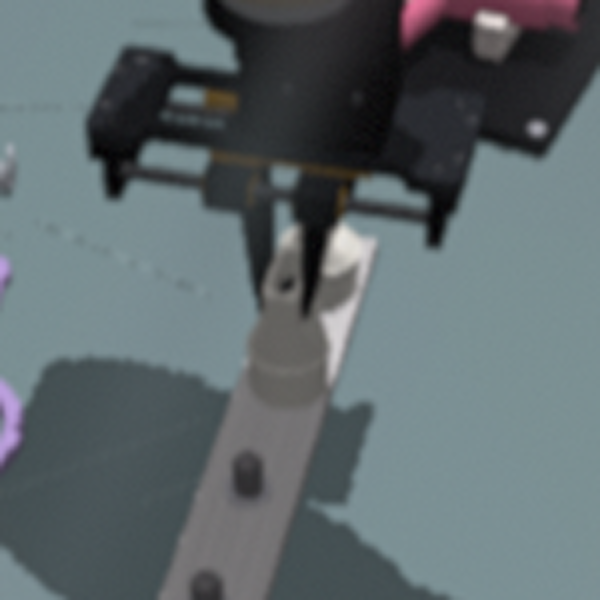

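nozzle_m is down on the rail over its peg, with 3.8 N of contact force. I'm releasing it and going on to nozzle_l.

Call:
carry_out([
  [0,0,0],
  [0,0,0],
  [0,0,0],
  [0,0,0],
  [0,0,0],
], grip=[0,0,0,0,0], turn=[0,0,0,0,0])

```text
t: 15.0
eef_pos: [597.4, -57.1, 84.0]
tcp_rot: [-2.548, 1.571, 2.245]
ft_force: [0.1, 0.0, 0.3]
opening: 0.488
```

Call:
carry_out([
  [-0.03,0,0],
  [-0.05,0,0],
  [-0.05,0,0],
  [-0.07,0,0],
  [-0.08,0,0],
], grip=[0,0,0,0,0], turn=[0,0,0,0,0])

```text
t: 15.5
eef_pos: [596.9, -57.0, 224.8]
tcp_rot: [-1.911, 1.569, 2.882]
ft_force: [0.5, 0.2, 0.9]
opening: 0.499
```

```bash
python3 -c "
from h import *
go(405.3,273.6,220,42.4)"
```

```text
TCP [596.9 -57.  224.8] jaw 4.6 j6 -0.29 | turn -0.2099 shift [ 0.0104  0.1628 -0.7467]
```

Call:
carry_out([
  [0,0,0],
  [0,0,0],
  [0,0,0],
  [0,0,0],
  [0,0,0],
], grip=[0,0,0,0,0], turn=[-0.042,-0.042,-0.042,-0.042,-0.042])

```text
t: 16.0
eef_pos: [597.4, -57.1, 224.1]
tcp_rot: [2.688, 1.571, 1.863]
ft_force: [0.2, 0.3, 0.1]
opening: 0.501
```

Call:
carry_out([
  [0,0.0181,-0.083],
  [0,0.0181,-0.083],
  [0,0.0181,-0.083],
  [0,0.0181,-0.083],
  [0,0.0181,-0.083],
], grip=[0,0,0,0,0], turn=[0,0,0,0,0])

```text
t: 16.5
eef_pos: [489.8, 127.8, 224.2]
tcp_rot: [1.297, 1.57, 0.466]
ft_force: [0.0, 0.7, -0.2]
opening: 0.5
```

Call:
carry_out([
  [0,0.0181,-0.083],
  [0,0.0181,-0.083],
  [0,0.0181,-0.083],
  [0,0.0181,-0.083],
  [0,0,0],
], grip=[0,0,0,0,0], turn=[0,0,0,0,0])

```text
t: 17.0
eef_pos: [403.3, 276.6, 224.3]
tcp_rot: [2.557, 1.57, 1.731]
ft_force: [-0.7, -1.4, -0.1]
opening: 0.504
```

Call:
carry_out([
  [0.05,0,0],
  [0.06,0,0],
  [0.05,0,0],
  [0,0,0],
  [0,0,0],
], grip=[0,0,0,0,0], turn=[0,0,0,0,0])

```text
t: 17.5
eef_pos: [406.0, 273.3, 144.5]
tcp_rot: [-1.858, 1.57, -2.689]
ft_force: [0.1, -0.6, 0.0]
opening: 0.501
```

```bash
python3 -c "
from h import *
go(405.3,273.6,93,42.4)"
```

```text
TCP [406.  273.3 144.5] jaw 42.4 j6 -0.28 | turn -0.0 shift [ 0.103  -0.0006 -0.0014]
```

Call:
carry_out([
  [0.025,0,0],
  [0.025,0,0],
  [0.025,0,0],
  [0.026,0,0],
  [0,0,0],
], grip=[0,0,0,0,0], turn=[0,0,0,0,0])

```text
t: 18.0
eef_pos: [405.9, 273.5, 94.0]
tcp_rot: [1.616, 1.571, 0.785]
ft_force: [0.2, -0.5, -0.6]
opening: 0.507
```

Call:
carry_out([
  [0,0,0],
  [0,0,0],
  [0,0,0],
  [0,0,0],
  [0,0,0],
], grip=[1,1,1,1,1], turn=[0,0,0,0,0])

```text
t: 18.5
eef_pos: [405.8, 273.7, 94.0]
tcp_rot: [1.37, 1.57, 0.54]
ft_force: [0.4, -1.4, 4.1]
opening: 0.188
```

Call:
carry_out([
  [-0.04,0,0],
  [-0.06,0,0],
  [-0.07,0,0],
  [-0.06,0,0],
  [0,0,0],
], grip=[1,1,1,1,1], turn=[0,0,0,0,0])

```text
t: 19.0
eef_pos: [406.7, 274.2, 212.0]
tcp_rot: [1.3, 1.565, 0.47]
ft_force: [-0.7, -0.2, -0.3]
opening: 0.188
```

Call:
carry_out([
  [0,0,0],
  [0,0,0],
  [0,0,0],
  [0,0,0],
  [0,0,0],
], grip=[1,1,1,1,1], turn=[0.042,0.042,0.042,0.042,0.042])

```text
t: 19.5
eef_pos: [405.3, 273.4, 207.7]
tcp_rot: [-1.25, 1.569, -2.745]
ft_force: [0.2, 0.8, -0.2]
opening: 0.186
```

```bash
python3 -c "
from h import *
go(591,23,208,4.6)"
```

```text
TCP [405.3 273.4 207.7] jaw 4.3 j6 0.38 | turn -0.0016 shift [-0.0008  0.3301  0.529 ]
```

Call:
carry_out([
  [0,0.0472,0.0756],
  [0,0.0472,0.0756],
  [0,0.0472,0.0756],
  [0,0.0472,0.0756],
  [0,0.0472,0.0756],
], grip=[1,1,1,1,1], turn=[0,0,0,0,0])

```text
t: 20.0
eef_pos: [539.0, 93.0, 207.6]
tcp_rot: [-1.684, 1.57, 3.109]
ft_force: [0.9, 0.8, -0.7]
opening: 0.186
```

Call:
carry_out([
  [0,0.0472,0.0756],
  [0,0.0472,0.0756],
  [0,0,0],
  [0,0,0],
  [0.02,0,0],
], grip=[1,1,1,1,1], turn=[0,0,0,0,0])

```text
t: 20.5
eef_pos: [591.3, 23.8, 198.6]
tcp_rot: [1.668, 1.57, 0.178]
ft_force: [0.0, 0.0, 0.7]
opening: 0.189
```

Call:
carry_out([
  [0.04,0,0],
  [0.04,0,0],
  [0.02,0,0],
  [0,0,0],
  [0,0,0],
], grip=[1,1,1,1,1], turn=[0,0,0,0,0])

```text
t: 21.0
eef_pos: [591.6, 23.6, 149.0]
tcp_rot: [1.723, 1.571, 0.234]
ft_force: [-0.1, 1.0, 0.6]
opening: 0.185
```

```bash
python3 -c "
from h import *
go(591,23,105,4.6)
b=cams.read_camera('side')
cv2.imwrite('pics/g5.png',cv2.resize(b[130:280,230:380],(600,600),interpolation=cv2.INTER_CUBIC))"
```

```text
TCP [591.6  23.6 149. ] jaw 4.7 j6 -0.15 | turn 0.0004 shift [ 0.0879 -0.0013  0.0012]
```

View pics/g5.png

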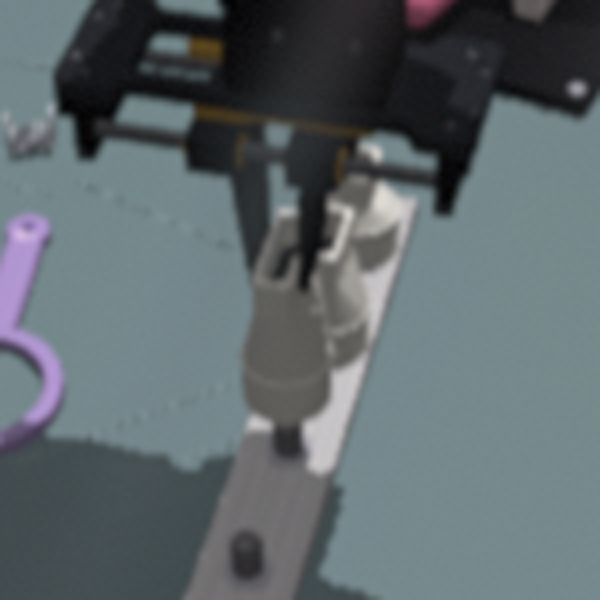

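nozzle_l hangs over peg_b (bottom at ~(287,405), peg at ~(288,440)), and s and m stand behind it. I'm lowering it.

Call:
carry_out([
  [0.022,0,0],
  [0.022,0,0],
  [0.022,0,0],
  [0.02,0,0],
  [0,0,0],
], grip=[1,1,1,1,1], turn=[0,0,0,0,0])

```text
t: 21.55
eef_pos: [591.5, 23.1, 104.5]
tcp_rot: [-1.764, 1.57, 3.029]
ft_force: [-0.5, 0.2, -1.5]
opening: 0.19
```

Call:
carry_out([
  [0.003,0,0],
  [0,0,0],
  [0,0,0],
], grip=[1,1,1], turn=[0,0,0])

```text
t: 21.85
eef_pos: [591.5, 23.1, 104.1]
tcp_rot: [-3.121, 1.571, 1.672]
ft_force: [-1.4, -1.3, 4.7]
opening: 0.19
```

Call:
carry_out([
  [0,0,0],
  [0,0,0],
  [0,0,0],
  [0,0,0],
  [0,0,0],
], grip=[0,0,0,0,0], turn=[0,0,0,0,0])

```text
t: 22.35
eef_pos: [591.6, 23.1, 104.0]
tcp_rot: [-2.359, 1.571, 2.434]
ft_force: [-0.4, -0.3, 0.3]
opening: 0.491
```

Call:
carry_out([
  [-0.03,0,0],
  [-0.05,0,0],
  [-0.06,0,0],
  [-0.07,0,0],
  [-0.06,0,0],
], grip=[0,0,0,0,0], turn=[0,0,0,0,0])

```text
t: 22.85
eef_pos: [591.6, 23.1, 240.8]
tcp_rot: [1.522, 1.57, 0.032]
ft_force: [-0.1, -0.2, 0.5]
opening: 0.499
```

Call:
carry_out([
  [0,0,0],
  [0,0,0],
  [0,0,0],
  [0,0,0],
  [0,0,0],
], grip=[0,0,0,0,0], turn=[0.045,0.045,0.045,0.045,0.045])

```text
t: 23.35
eef_pos: [591.5, 23.2, 239.1]
tcp_rot: [-2.787, 1.571, 1.293]
ft_force: [-0.1, 0.5, 0.2]
opening: 0.501
```

Call:
carry_out([
  [0,0,0],
  [0,0,0],
  [0,0,0],
  [0,0,0],
  [0,0,0],
], grip=[0,0,0,0,0], turn=[0.045,0.045,0.013,0,0])

```text
t: 23.85
eef_pos: [591.6, 23.2, 239.1]
tcp_rot: [-1.803, 1.571, 1.962]
ft_force: [-0.1, 0.6, -0.0]
opening: 0.499
```

```bash
python3 -c "
from h import *
go(403.7,-292.2,240,125.5)"
```

```text
TCP [591.6  23.2 239.1] jaw -54.3 j6 0.88 | turn 0.001 shift [-0.0019  0.2953  0.6721]
```

Call:
carry_out([
  [0,0.0328,0.0747],
  [0,0.0328,0.0747],
  [0,0.0328,0.0747],
  [0,0.0328,0.0747],
  [0,0.0328,0.0747],
], grip=[0,0,0,0,0], turn=[0,0,0,0,0])

```text
t: 24.35
eef_pos: [486.5, -153.4, 239.2]
tcp_rot: [2.302, 1.57, -0.217]
ft_force: [0.3, -0.5, -0.3]
opening: 0.504
```

Call:
carry_out([
  [0,0.0328,0.0747],
  [0,0.0328,0.0747],
  [0,0.0328,0.0747],
  [0,0.0328,0.0747],
  [0,0,0],
], grip=[0,0,0,0,0], turn=[0,0,0,0,0])

```text
t: 24.85
eef_pos: [402.2, -295.7, 239.1]
tcp_rot: [0.982, 1.57, -1.541]
ft_force: [0.9, 0.6, -0.3]
opening: 0.501
```

Call:
carry_out([
  [0.05,0,0],
  [0.05,0,0],
  [0.04,0,0],
  [0,0,0],
  [0,0,0],
], grip=[0,0,0,0,0], turn=[0,0,0,0,0])

```text
t: 25.35
eef_pos: [404.4, -292.2, 169.5]
tcp_rot: [-1.925, 1.57, 1.838]
ft_force: [0.9, -0.0, 0.0]
opening: 0.497
```

```bash
python3 -c "
from h import *
go(403.7,-292.2,112,125.5)
b=cams.read_camera('side')
cv2.imwrite('pics/g6.png',cv2.resize(b[50:200,330:530],(800,600),interpolation=cv2.INTER_CUBIC))"
```

```text
TCP [ 404.4 -292.2  169.5] jaw -54.4 j6 0.19 | turn 0.0007 shift [ 0.115  -0.0009  0.0012]
```

View pics/g6.png

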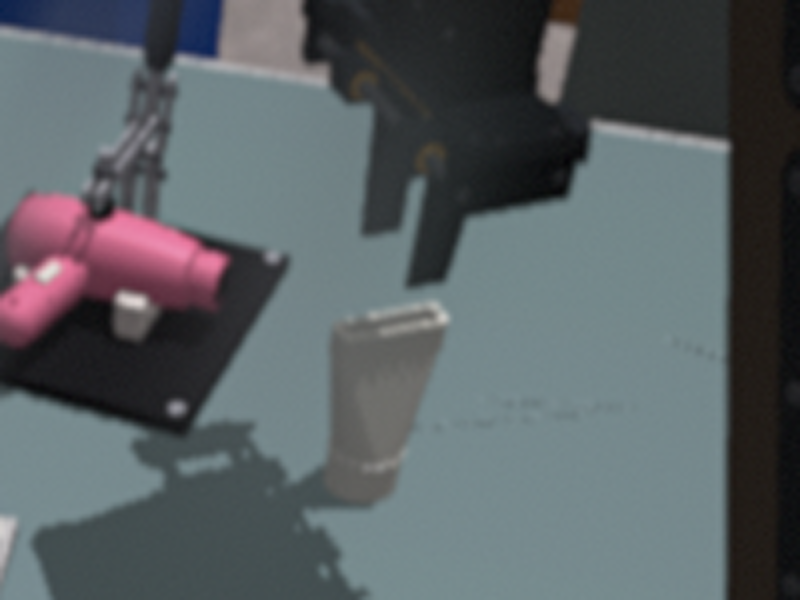

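The open jaws are above the lip of nozzle_xl (lip at ~(390,318), fingertips at ~(385,235) and (428,280)), well clear of the clamp. I'm descending and gripping.

Call:
carry_out([
  [0.028,0,0],
  [0.029,0,0],
  [0.029,0,0],
  [0.028,0,0],
  [0,0,0],
], grip=[0,0,0,0,0], turn=[0,0,0,0,0])

```text
t: 25.9
eef_pos: [404.1, -292.3, 112.0]
tcp_rot: [-1.533, 1.57, 2.231]
ft_force: [0.6, 0.3, 0.5]
opening: 0.504
```

Call:
carry_out([
  [0,0,0],
  [0,0,0],
  [0,0,0],
  [0,0,0],
  [0,0,0],
], grip=[1,1,1,1,1], turn=[0,0,0,0,0])

```text
t: 26.4
eef_pos: [404.3, -292.7, 112.6]
tcp_rot: [1.849, 1.57, -0.672]
ft_force: [-1.0, 0.1, 5.4]
opening: 0.185
```

Call:
carry_out([
  [-0.04,0,0],
  [-0.06,0,0],
  [-0.07,0,0],
  [-0.07,0,0],
  [-0.05,0,0],
], grip=[1,1,1,1,1], turn=[0,0,0,0,0])

```text
t: 26.9
eef_pos: [404.2, -292.5, 259.4]
tcp_rot: [1.82, 1.569, -0.7]
ft_force: [0.3, -0.2, -0.6]
opening: 0.187
```

```bash
python3 -c "
from h import *
go(584.5,102.5,257,4.6)"
```

```text
TCP [ 404.2 -292.5  259.4] jaw -54.4 j6 0.19 | turn -0.3279 shift [ 0.0043  0.4229 -0.7586]
```

Call:
carry_out([
  [0,0,0],
  [0,0,0],
  [0,0,0],
  [0,0,0],
  [0,0,0],
], grip=[1,1,1,1,1], turn=[-0.041,-0.041,-0.041,-0.041,-0.041])

```text
t: 27.4
eef_pos: [404.0, -292.4, 257.1]
tcp_rot: [-2.37, 1.571, 2.042]
ft_force: [0.6, 0.2, 0.2]
opening: 0.189
```

Call:
carry_out([
  [0,0,0],
  [0,0,0],
  [0,0,0],
  [0,0,0],
  [0,0,0],
], grip=[1,1,1,1,1], turn=[-0.041,-0.041,-0.041,0,0])

```text
t: 27.9
eef_pos: [404.0, -292.4, 257.1]
tcp_rot: [-3.002, 1.571, 1.787]
ft_force: [-0.2, -0.7, -0.6]
opening: 0.189
```

Call:
carry_out([
  [0,0.0423,-0.0759],
  [0,0.0423,-0.0759],
  [0,0.0423,-0.0759],
  [0,0.0423,-0.0759],
  [0,0.0423,-0.0759],
], grip=[1,1,1,1,1], turn=[0,0,0,0,0])

```text
t: 28.4
eef_pos: [494.6, -93.1, 257.2]
tcp_rot: [1.765, 1.571, 0.271]
ft_force: [1.0, -0.9, -0.3]
opening: 0.188
```

Call:
carry_out([
  [0,0.0423,-0.0759],
  [0,0.0423,-0.0759],
  [0,0.0423,-0.0759],
  [0,0.0423,-0.0759],
  [0,0.0423,-0.0759],
], grip=[1,1,1,1,1], turn=[0,0,0,0,0])

```text
t: 28.9
eef_pos: [584.8, 104.6, 257.1]
tcp_rot: [3.001, 1.571, 1.508]
ft_force: [1.3, -0.6, -0.8]
opening: 0.188
```

Call:
carry_out([
  [0,0,0],
  [0.06,0,0],
  [0.06,0,0],
  [0.05,0,0],
  [0,0,0],
], grip=[1,1,1,1,1], turn=[0,0,0,0,0])

```text
t: 29.4
eef_pos: [582.8, 102.3, 169.3]
tcp_rot: [-1.584, 1.565, -3.077]
ft_force: [-0.1, 0.1, -0.1]
opening: 0.186
```

```bash
python3 -c "
from h import *
go(585,102.5,124,4.6)
b=cams.read_camera('side')
cv2.imwrite('pics/g7.png',cv2.resize(b[160:310,230:380],(600,600),interpolation=cv2.INTER_CUBIC))"
```

```text
TCP [582.8 102.3 169.3] jaw 4.5 j6 -0.02 | turn -0.0008 shift [ 0.0905  0.0049 -0.0001]
```

View pics/g7.png

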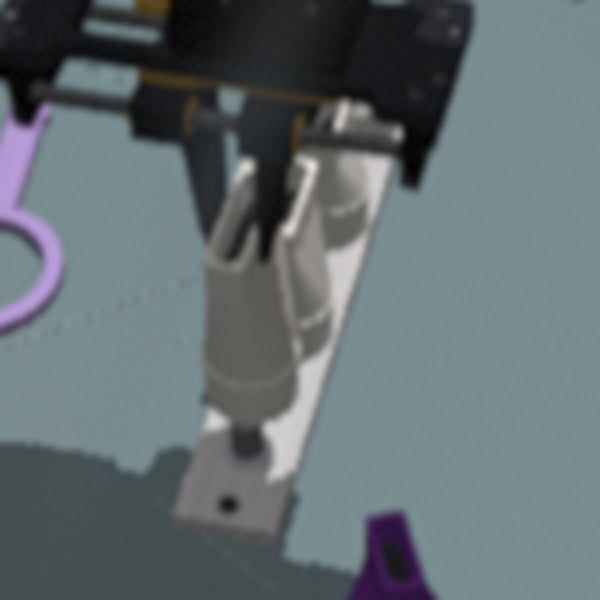

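nozzle_xl hangs over peg_a (bottom at ~(250,405), peg at ~(247,440)). I'm lowering it.

Call:
carry_out([
  [0.025,0.002,0],
  [0.025,0,0],
  [0.025,0,0],
  [0.021,0,0],
  [0,0,0],
], grip=[1,1,1,1,1], turn=[0,0,0,0,0])

```text
t: 29.95
eef_pos: [585.3, 102.9, 123.2]
tcp_rot: [-1.708, 1.57, 3.085]
ft_force: [-0.1, -0.5, 0.3]
opening: 0.188
```

Call:
carry_out([
  [0.003,0,0],
  [0,0,0],
  [0,0,0],
], grip=[1,1,1], turn=[0,0,0])

```text
t: 30.25
eef_pos: [585.4, 102.9, 122.7]
tcp_rot: [1.687, 1.57, 0.197]
ft_force: [-0.4, -0.9, 3.2]
opening: 0.187
```

Contact force is 3.2 N. I'm releasing, rising and moving aside so the cameras can see.

Call:
carry_out([
  [0,0,0],
  [0,0,0],
  [0,0,0],
  [0,0,0],
  [0,0,0],
], grip=[0,0,0,0,0], turn=[0,0,0,0,0])

```text
t: 30.75
eef_pos: [585.3, 102.9, 122.6]
tcp_rot: [-2.632, 1.571, 2.161]
ft_force: [-0.1, -0.2, 0.2]
opening: 0.492
```

Call:
carry_out([
  [-0.03,0,0],
  [-0.05,0,0],
  [-0.06,0,0],
  [-0.07,0,0],
  [-0.04,0,0],
], grip=[0,0,0,0,0], turn=[0,0,0,0,0])

```text
t: 31.25
eef_pos: [585.8, 102.9, 250.3]
tcp_rot: [1.584, 1.568, 0.094]
ft_force: [0.0, 0.0, -0.7]
opening: 0.502
```

Call:
carry_out([
  [0,-0.04,-0.08],
  [0,-0.04,-0.08],
  [0,-0.04,-0.08],
  [0,-0.04,-0.08],
  [0,-0.04,-0.08],
], grip=[0,0,0,0,0], turn=[0,0,0,0,0])

```text
t: 31.75
eef_pos: [468.4, 295.5, 247.8]
tcp_rot: [2.087, 1.57, 0.597]
ft_force: [1.0, 1.3, -0.1]
opening: 0.501
```

Call:
carry_out([
  [0,-0.05,-0.06],
  [0,-0.05,-0.06],
  [0,-0.06,-0.06],
  [0,-0.06,-0.06],
  [0,0,0],
], grip=[0,0,0,0,0], turn=[0,0,0,0,0])

```text
t: 32.25
eef_pos: [347.0, 407.1, 247.8]
tcp_rot: [-2.459, 1.57, 2.338]
ft_force: [1.3, -0.3, 0.2]
opening: 0.501
```

```bash
python3 -c "
from h import *
a=cams.read_camera('top');b=cams.read_camera('side')
cv2.imwrite('pics/topf.png',a);cv2.imwrite('pics/sidef.png',b)
c=cv2.resize(a[190:270,230:390],(800,400),interpolation=cv2.INTER_CUBIC)
cv2.imwrite('pics/f1.png',c); cv2.imwrite('pics/f2.png',cv2.resize(b[140:300,200:360],(600,600),interpolation=cv2.INTER_CUBIC))
f=lambda im:[cv2.moments(cv2.inRange(cv2.cvtColor(im,cv2.COLOR_BGR2HSV),(125,40,120),(160,140,255))[130:200,270:360],True)]
for im in (cv2.imread('pics/top0.png'),a):
  m=f(im)[0]; print(m['m00'],m['m10']/m['m00'],m['m01']/m['m00'])"
```

```text
642.0 42.124610591900314 38.3177570093458
648.0 42.18055555555556 38.376543209876544
```

View pics/f1.png

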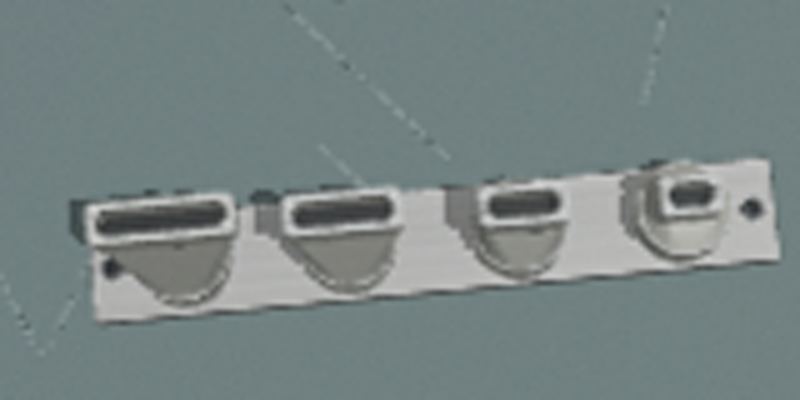

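View pics/f2.png

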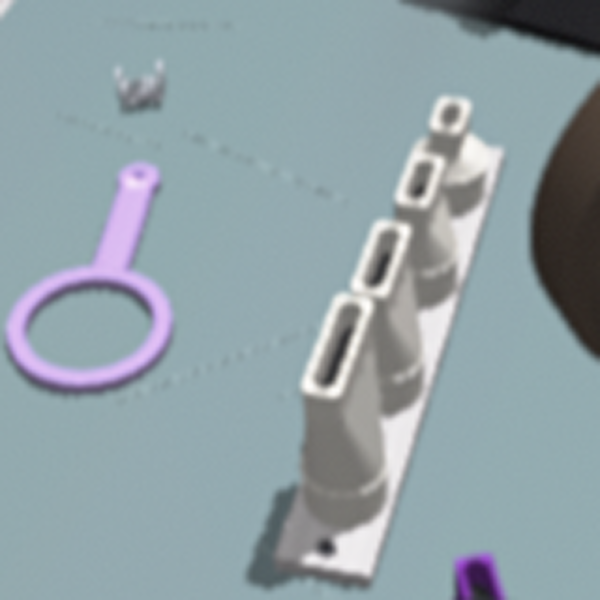

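All four stand upright in order: top-crop lip centres are XL (161,219), L (341,212), M (524,205) and S (690,196). The side crop agrees. I'll do one quick two-view height check, then hand in.

```bash
python3 -c "
from h import *
P=[(585,103),(591,23),(597.5,-57),(604.5,-136)]
ok=True
for n,a,b,p,h in zip('XL L M S'.split(),[(161,219),(341,212),(524,205),(690,196)],[(339,346),(382,258),(420,179),(451,117)],P,(126,108,90,72)):
    q,e=tri((230+(a[0]+.5)/5-.5,190+(a[1]+.5)/5-.5),(200+(b[0]+.5)/3.75-.5,140+(b[1]+.5)/3.75-.5))
    o=np.hypot(*(q[:2]-p)); print(n,q.round(1),'off',o.round(1),'dz',(q[2]-h).round(1)); ok&=o<9 and abs(q[2]-h)<4
if ok: print(env.job_done())
"
```

```text
XL [585.1 102.  125.2] off 1.0 dz -0.8
L [590.5  24.2 109.4] off 1.3 dz 1.4
M [596.7 -57.5  91.6] off 1.0 dz 1.6
S [ 603.5 -134.6   72.2] off 1.7 dz 0.2
the job is handed in; nothing more can be done
None
```

All four nozzles stand on the rail in order of height: S on peg_d next to the clamp (which is at the -y end), then M on peg_c, L on peg_b and XL on peg_a. The job is handed in at about 32 s of the 106 s allowed; no verdict was reported.

- **Position:** in the last two-view check the lip centres were 1.0 to 1.7 mm from the measured peg positions. The lip heights were within 1.6 mm of what fully seated nozzles should show.
- **Upright:** both views show all four standing upright with the outlet up.
- **Mirror frame:** it did not move; its centroid in the top view shifted by less than 0.1 px.
- **Disagreements:** before the moves, the two cameras' rays to the peg tops missed each other by about 3.5 mm, well within the slack of the fit. Nozzles M and L touched the rail about 2 mm lower than I expected, so I lowered each until 3 to 5 N of contact showed.

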